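Load a tube rack past a sprung drop gate

TASK

Load the tube rack into the bay at the closed end of the chute: with one fingertip press down the long hinged side flap so that the gate sinks below the chute bed, and keep it held down while another fingertip pushes the rack along the bed, until the whole rack is past the gate. Then let the flap come up so that the gate stands up again behind the rack. Only push: the rack stays flat on the bed and is not lifted, and the vial, bottle and dish beside the loader are left where they stand.

Things in the scene. Friction and masses are not known exactly. Their poses are not given: they have to be found in the camera images.
- loader: Fixed aluminium chute. Origin on the worktop under the gate, on the chute's centre line; y = pushing direction, x across the chute, away from the flap. Bed 45 mm above the worktop, from y -240 mm (open end) to the end stop at y +156. Inside x -36 to +36; near wall x -41 to -36 (1.5 mm farther out past the gate); wall tops at 65 mm. Gate at y -3 to +3, x up to 0; the bay lies beyond it.
- gate (a joint): Gate and flap, one rigid part on a hinge along the loader's y at x = -170 mm, 68 mm above the worktop. 0 = gate up by its spring, top 12 mm above the bed, stopping the rack; grows as the flap is pressed, to 0.20 rad at its stop. Gate below the bed from about 0.11; aim for 0.16. Takes about 2 to 8 N at the flap. Springs back when let go.
- flap: Long flat steel flap to press, 112 x 290 x 4 mm, fixed to the gate, between hinge and near wall: in the loader's frame x -164 to -52, y -225 to +65 mm, top face level at 72 mm above the worktop when the gate is up. Origin on the hinge line at the gate's y. Pressed 15 mm down at x = -80 mm (to 57 mm above the worktop) it stands at 0.165 rad.
- flap_mid (a point): Point on the flap's top face, 85 mm from the hinge line, midway along its length. Two fingertips at one height of 57 mm above the worktop, one on the flap about here and one in the chute behind the rack (12 mm above the bed), straddle the near wall and can hold the gate down and push the rack together.
- rack: Blue tube rack with capped tubes, 66 wide x 128 long x 46 mm high, about 0.1 to 0.26 kg. Origin at the centre of its underside, y axis along its length, in the chute's direction. Starts on the bed before the gate. Its end faces, 64 mm from the origin, are upright plates 37 mm high, to be pushed.
- vial: Small glass vial, 22 mm wide, 53 mm high, on the worktop beyond the far wall; leave alone. Origin at the centre of its underside
- dish: Round petri dish, 62 mm wide, 16 mm high, on the worktop near the chute's open end; leave alone. Origin at the centre of its underside
- bottle: Reagent bottle with a screw cap, 56 mm wide, 110 mm high, on the worktop beyond the far wall; leave alone. Origin at the centre of its underside

How it is judged:
By the outcome, as a careful person would: the job done as asked, in the order asked, and still so for the second after the job is handed in, with the robot touching nothing.
It also fails if it takes over 35 s, if anything falls off the work surface, if the arm or the gripper's body presses on something with over 40 N, if the wrist force passes 120 N, or if a joint passes its speed limit or range.

ROBOT

A 6-joint arm with a two-finger parallel gripper is mounted at the origin on a cart in front of the work surface, level with it; the furniture and walls round the work are solid. World frame = base frame: x ahead of the robot, y to its left, z up, the work surface at z = 0. Lengths are in m, angles in degrees, forces in N, time in s.
With the tool pointing down it reaches from about 0.3 to 0.75 m from the base axis. Payload 8.5 kg.
Tool frame: the origin (TCP) lies at the very end of the fingers, on their centre line; the grasp point (between the pads) lies 19 mm behind it; z points along the fingers, y is the line along which they close (so a half turn about z gives the same grasp; the last joint's range is limited). The gripper opens to 85 mm and grips with 20 to 120 N. Pads are 22 mm wide; open, the fingers measure 114 mm over their backs; the gripper's body (76 mm by 85 mm) begins 54 mm behind the grasp point. The pads swing forward as they close: fully open they stand 13 mm farther back than shut.
Start: joints at [54.07, 21.807, 74.336, -0, 83.858, -12.336], TCP at [0.22, 0.504, 0.231] pointing down, gripper open.
Joint ranges: [-178.18, 178.18], [-50.72, 133.34], [12.68, 142.11], [-81.47, 261.47], [9.98, 163.14], [-165.26, 165.26]. Speed limits (degrees/s): [136.94, 136.94, 180, 180, 180, 180].

INTERFACE

Orientations are given as a 3x3 rotation matrix whose columns are the frame's x, y, z axes.
In Python, from rig import env gives the robot as it stands.
- The arm moves only by the tool move_arm, never from a script. Its argument "plan" is a list of rows, each a list of 7 numbers: the turn, a rotation vector about the tool's x, y, z in degrees, then the shift along the tool's x, y, z in cm, then the gripper command: -1 is shut, 1 is fully open, values between are in proportion. In form: [[ax, ay, az, tx, ty, tz, jaw], ...]. A call has 1 to 5 rows; each row is the pose to reach, as a shift and turn from the pose commanded when the call began, along the tool's axes at that moment; what a row does not reach only later rows make up. A row lasts 1/10 s, in which the tool goes at most 50 mm and 8.59 degrees, less where a joint would pass 70% of its speed; a pose out of reach is approached as far as the arm can. A call with a gripper value outside its range is refused whole. The fingers move at their own pace and stop on an object; "squeeze" is the grip in N (left out, the last holds). Time passes only in rows, so rows that repeat a pose let the fingers close. It gives the time, the measured TCP pose, the force, the opening and the grip force at its end, in the units of the state.
- env.observe(): the state, without advancing time (a new reading comes with each control period).
- env.get_image(name): name is "scene" or "top" or "wrist"; returns a dict with "color" (480x640x3 uint8, red, green, blue), "fov_y" (degrees; the focal length in pixels is half the picture's height over the tangent of half this angle, whatever the lens; pixels are square), "cx", "cy" (the principal point, pixels), "R" (3x3) and "t" (3): a world point X has camera coordinates R X + t. Camera axes: x right, y down, z forward; pixel columns grow to the right and rows downward; lengths in m; the calibration is good to about 2 mm. A picture is of the moment at which its call begins. There is no depth.
- env.close_job(): hands the job in; it is judged then, once.
Trained networks look in a picture, given as the dict that the camera call returned (one of the last four; its "shot" number tells which), for a name from the list of things; names that differ only in an ending like _2 or _b are one class to them, and where a whole thing is asked for, a point or a joint stands for the part that bears it (a point fixed in the world has none). Each returns a list of dicts, best first, with "conf" (0 to 1); they miss things now and then, are a little off and sometimes report something else, mostly with a low value. They report only what shows in the picture. A call takes as long as a camera call.
- env.outline_of(target, picture): "mask" (480x640 bool, what is visible of it) and "bbox" ([centre column, centre row, width, height] in pixels, round what is visible of it).
- env.tip_of(target, picture): "pixel" ([column, row] in pixels: a listed point, or the origin of a listed thing).
The state is a dict: "time_s": time; "q": joint angles; "qvel": joint speeds; "joint_efforts": joint torques, N m; "position": TCP position; "tool_rot": TCP orientation; "ft_force": force on the tool from outside, world axes, zero at the start; "wrist_torque": the same for the moment, N m; "grip_width": finger opening in m; "gripper_force": force on a finger pad.
Only numpy, scipy, OpenCV 4.12 (cv2) and the standard library are available. Lean on these libraries where they do the work, as an engineer would, in place of code of your own. Each camera call takes 0.05 s, during which the arm holds its last target. There are 200 camera calls.

## Working session

There is one attempt and no reset: what is moved stays moved. The work goes in short steps, Python scripts to look and compute and a tool call to move; the robot and the scene stay as the last step left them, time stands still between calls to the robot, and variables do not carry over. Pictures are saved under pics/ and viewed, at most 10 in all, crops included, and the job is handed in when it is done.

Besides the shell and the picture viewer there is one more tool, called by a JSON object that holds its "method" and its "body", one argument or row to a line. move_arm: Moves the arm, as the interface text tells. Its arguments: {"type":"object","properties":{"plan":{"type":"array"},"squeeze":{"type":"number"}},"required":["plan"]}

```bash
ls; mkdir -p pics; cat > h.py <<'E'
import numpy as np, cv2
from rig import env
def K(p):
    f=240/np.tan(np.radians(p["fov_y"])/2); return f
def ray(p,px):
    f=K(p); d=np.array([(px[0]-p["cx"])/f,(px[1]-p["cy"])/f,1]); R=np.array(p["R"]); t=np.array(p["t"])
    return -R.T@t, R.T@d
def onz(p,px,z):
    c,d=ray(p,px); return c+d*(z-c[2])/d[2]
def proj(p,X):
    c=np.array(p["R"])@np.array(X)+np.array(p["t"]); return np.array([p["cx"]+K(p)*c[0]/c[2],p["cy"]+K(p)*c[1]/c[2]])
E
python3 - <<'E'
from h import *
s=env.observe(); print(s)
for n in ["top","scene"]:
    p=env.get_image(n); cv2.imwrite(f"pics/{n}0.png",p["color"][:,:,::-1])
    print(n,p["fov_y"],np.round(ray(p,(320,240)),3).tolist())
    for o,z in [("loader",0),("gate",.068),("flap",.068),("flap_mid",.072),("rack",.045),("vial",0),("dish",0),("bottle",0)]:
        for r in env.tip_of(o,p)[:1]: print(o,r["pixel"],round(r["conf"],2),np.round(onz(p,r["pixel"],z),4))
E
```

```text
pics
{'time_s': 0.0, 'q': array([ 5.40714079e+01,  2.18420696e+01,  7.43856916e+01,  2.14673013e-03,
        8.38590686e+01, -1.23353977e+01]), 'qvel': array([-0.18564697,  0.06583159,  0.00419331, -0.01500491,  0.03052517,
       -0.04351485]), 'joint_efforts': array([ 1.65043624e-03, -4.48465919e+01, -2.31279355e+01, -1.10747437e-04,
        4.76078218e-03, -4.07852644e-05]), 'position': array([0.21994206, 0.50378199, 0.23069615]), 'tool_rot': array([[-9.16408496e-01,  4.00243206e-01, -9.19404547e-04],
       [ 4.00244100e-01,  9.16407774e-01, -1.20528738e-03],
       [ 3.60141389e-04, -1.47252184e-03, -9.99998851e-01]]), 'ft_force': array([ 0.44594332,  0.4879261 , -0.18479086]), 'wrist_torque': array([ 0.05542136, -0.00011063, -0.03883729]), 'gripper_force': 0.0, 'grip_width': 0.08535112031303534}
top 47.43837174462095 [[0.514, -0.067, 0.973], [0.095, 0.008, -0.995]]
loader [248.0, 262.9] 0.73 [0.5637 0.0686 0.    ]Traceback (most recent call last):
  File "<stdin>", line 7, in <module>
ValueError: it knows: bottle, dish, flap, flap_mid, loader, rack, vial
```

```bash
python3 - <<'E'
from h import *
for n in ["top","scene"]:
    p=env.get_image(n); cv2.imwrite(f"pics/{n}0.png",p["color"][:,:,::-1])
    print(n,p["fov_y"],np.round(ray(p,(320,240)),3).tolist())
    for o,z in [("loader",0),("flap",.068),("flap_mid",.072),("rack",.045),("vial",0),("dish",0),("bottle",0)]:
        for r in env.tip_of(o,p)[:1]: print(o,r["pixel"],round(r["conf"],2),np.round(onz(p,r["pixel"],z),4))
    m=env.outline_of("flap",p)
    if m:
        c=max(cv2.findContours(m[0]["mask"].astype(np.uint8),0,2)[0],key=cv2.contourArea)
        W=np.array([onz(p,q[0],.072)[:2] for q in c],np.float32)
        print(cv2.minAreaRect(W*1000), cv2.boxPoints(cv2.minAreaRect(W*1000)).round().tolist())
E
```

```text
top 47.43837174462095 [[0.514, -0.067, 0.973], [0.095, 0.008, -0.995]]
loader [245.6, 262.7] 0.56 [0.564  0.0729 0.    ]
flap [234.8, 365.2] 0.92 [0.393  0.0759 0.068 ]
flap_mid [284.0, 311.5] 0.77 [ 0.4814 -0.0027  0.072 ]
rack [309.2, 261.7] 0.8 [ 0.5651 -0.0417  0.045 ]
vial [274.3, 200.5] 0.66 [0.677  0.0244 0.    ]
dish [421.4, 335.7] 0.86 [ 0.4406 -0.2402  0.    ]
bottle [185.2, 205.2] 0.78 [0.6659 0.185  0.    ]
((476.1033630371094, -7.143463134765625), (292.3314208984375, 172.0794677734375), 89.3729476928711) [[388.0, -152.0], [561.0, -154.0], [564.0, 138.0], [392.0, 140.0]]
scene 53.141812019180826 [[0.291, -0.671, 0.776], [0.312, 0.646, -0.697]]
loader [286.7, 239.6] 0.93 [0.5676 0.0803 0.    ]
flap [212.7, 240.7] 0.96 [0.3997 0.0732 0.068 ]
rack [307.1, 261.0] 0.62 [ 0.5668 -0.0399  0.045 ]
vial [338.6, 243.1] 0.69 [0.673 0.022 0.   ]
dish [285.6, 372.5] 0.73 [ 0.4376 -0.2392  0.    ]
bottle [311.3, 201.4] 0.96 [0.6761 0.1843 0.    ]
((474.3731994628906, -8.200103759765625), (170.16558837890625, 294.6256408691406), 0.7053483128547668) [[387.0, 138.0], [391.0, -157.0], [561.0, -154.0], [558.0, 140.0]]
```

View pics/top0.png

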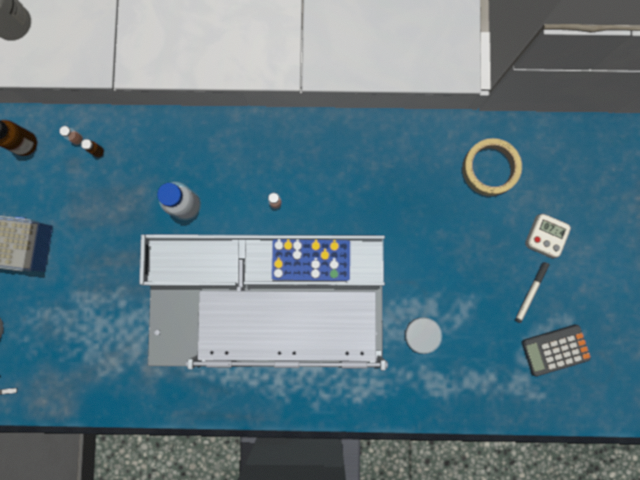

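View pics/scene0.png

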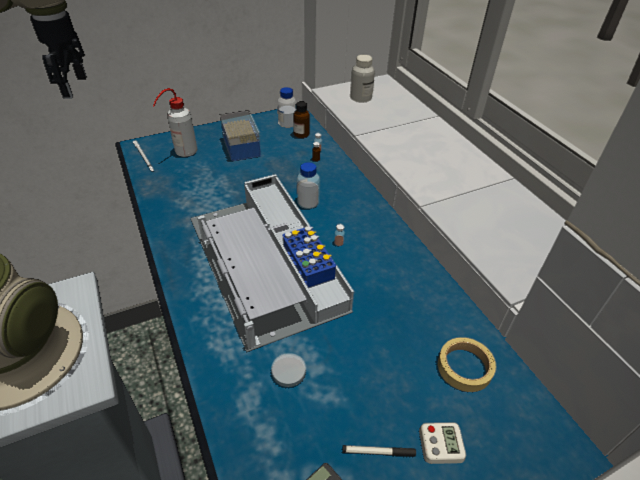

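The chute runs along world +y, with the flap on the robot's side. In the top view the gate is at about (241,262) and the rack covers columns 273–350. I'll check the pose with a wireframe overlay.

```bash
python3 - <<'E'
from h import *
p=env.get_image("top"); g=cv2.cvtColor(p["color"],cv2.COLOR_RGB2GRAY)
L=cv2.createLineSegmentDetector().detect(g)[0][:,0]
for l in L:
    if np.hypot(l[0]-l[2],l[1]-l[3])>40 and 130<min(l[0],l[2]) and max(l[0],l[2])<400 and 225<min(l[1],l[3])<380:
        a,b=onz(p,l[:2],.065),onz(p,l[2:],.065)
        print(l.round(1),(a[:2]*1e3).round(),(b[:2]*1e3).round(),np.degrees(np.arctan2(b[1]-a[1],b[0]-a[0])).round(2))
ox,oy=.566,.073
im=cv2.resize(p["color"][210:390,120:410,::-1],None,fx=2.7,fy=2.7,interpolation=cv2.INTER_CUBIC)
def line(pts,c):
    q=[((proj(p,(ox+a/1e3,oy+b/1e3,z/1e3))-[120,210]+.5)*2.7) for a,b,z in pts]
    cv2.polylines(im,[np.int32(np.round(q))],True,c,1)
line([(-41,-240,65),(41,-240,65),(41,156,65),(-41,156,65)],(0,0,255))
line([(-36,-240,65),(36,-240,65),(36,156,65),(-36,156,65)],(0,160,255))
line([(-164,-225,72),(-52,-225,72),(-52,65,72),(-164,65,72)],(0,255,0))
line([(-36,-3,57),(0,-3,57),(0,3,57),(-36,3,57)],(255,0,255))
cv2.imwrite("pics/ov.png",im)
E
```

```text
[142.9 281.9 144.6 236.9] [526. 233.] [601. 234.] 0.53
[140.6 284.5 233.1 284.7] [522. 237.] [524.  83.] -89.16
[383.  283.2 382.5 239.4] [ 530. -165.] [ 603. -164.] 1.01
[245.6 283.8 381.9 284.7] [526.  63.] [ 528. -163.] -89.44
[383.1 235.  141.9 233.7] [ 611. -165.] [606. 239.] 90.6
[140.3 235.6 138.7 283.2] [603. 241.] [524. 240.] -179.24
[381.3 354.4 381.4 286.9] [ 414. -163.] [ 524. -163.] 0.26
[280.6 237.8 381.9 237.9] [603.   6.] [ 606. -163.] -89.15
[345.6 281.  273.1 280.8] [ 533. -103.] [531.  17.] 90.79
[145.6 237.4 278.1 237.5] [600. 232.] [604.  10.] -89.14
[199.1 293.1 197.4 359.4] [509. 139.] [401. 138.] -179.31
[270.6 240.1 150.6 240.5] [599.  23.] [595. 224.] 91.11
[205.6 358.8 368.1 359.7] [402. 125.] [ 405. -142.] -89.32
[376.9 290.4 240.6 289.4] [ 518. -155.] [516.  71.] 90.53
[231.9 364.7 273.1 365.2] [393.  81.] [394.  14.] -89.59
[299.4 365.1 339.4 365.8] [395. -29.] [395. -95.] -90.04
[235.6 289.7 149.4 289.1] [516.  79.] [514. 222.] 90.55
[296.9 362.3 231.9 361.8] [399. -25.] [398.  81.] 90.53
[368.1 362.7 299.4 362.5] [ 400. -142.] [399. -29.] 90.82
[374.8 349.4 374.6 293.1] [ 422. -152.] [ 514. -151.] 0.61
[150.1 290.7 147.5 364.4] [512. 221.] [391. 220.] -179.4
```

View pics/ov.png

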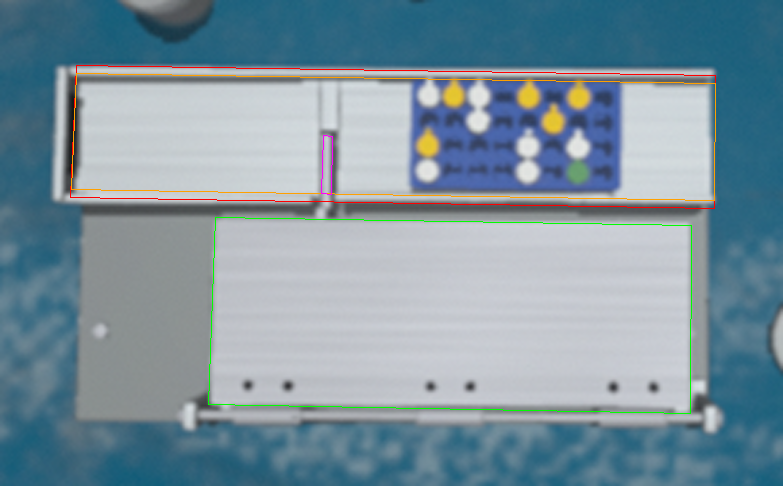

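{"method": "move_arm", "body": {
  "plan": [
    [0, 0, 8.5, -3.8, -3.2, 0, 0.65],
    [0, 0, 17, -7.6, -6.4, 0, 0.65],
    [0, 0, 25.5, -11.4, -9.6, 0, 0.65],
    [0, 0, 34, -15.2, -12.8, 0, 0.65],
    [0, 0, 42, -19, -16, 0, 0.65]
  ]
}}

```text
time_s: 1.55
position: [0.3306, 0.2796, 0.2315]
tool_rot: [[-0.408, 0.913, 0.001], [0.913, 0.408, 0.0], [-0.0, 0.001, -1.0]]
ft_force: [0.9, 0.4, 0.2]
grip_width: 0.0704
gripper_force: 0.0
```

```bash
cat >> h.py <<'E'
from scipy.spatial.transform import Rotation as Ro
A=np.radians(.7)
u=np.array([np.cos(A),np.sin(A),0]); v=np.array([-np.sin(A),np.cos(A),0]); O=np.array([.566,.074,0])
def go(lx,ly,z):
    "move needed to put TCP at loader lx,ly (mm), z mm, tool y along loader x, in tool axes (deg, cm)"
    s=env.observe(); R=np.array(s["tool_rot"]); T=np.column_stack([v,u,[0,0,-1]])
    d=O+u*lx/1e3+v*ly/1e3+[0,0,z/1e3]-s["position"]
    print("t",s["time_s"],"turn",Ro.from_matrix(R.T@T).as_rotvec(degrees=True).round(2),"shift cm",(R.T@d*100).round(2))
    e=np.array(s["position"])-O
    print("now loader mm",np.round([e@u*1e3,e@v*1e3,e[2]*1e3],1),"F",np.round(s["ft_force"],1),"w",round(s["grip_width"]*1e3,1))
E
python3 -c "
from h import *
go(-34,-207,200)"
```

```text
t 1.55 turn [ 4.000e-02 -1.000e-02  2.339e+01] shift cm [-46.03   1.76   3.15]
now loader mm [-232.8  208.5  231.5] F [0.9 0.4 0.2] w 70.4
```

{"method": "move_arm", "body": {
  "plan": [
    [0, 0, 5, -4.6, 0.2, 0, 0.65],
    [0, 0, 10, -9.2, 0.4, 0, 0.65],
    [0, 0, 15, -13.8, 0.6, 0, 0.65],
    [0, 0, 20, -18.4, 0.8, 0, 0.65],
    [0, 0, 23.4, -23, 1, 0, 0.65]
  ]
}}

```text
time_s: 2.05
position: [0.4349, 0.0741, 0.2316]
tool_rot: [[-0.014, 1.0, 0.001], [1.0, 0.014, -0.0], [-0.0, 0.001, -1.0]]
ft_force: [0.8, 0.2, -0.3]
grip_width: 0.0702
gripper_force: 0.0
```

```bash
python3 -c "
from h import *
go(-34,-207,150)"
```

```text
t 2.05 turn [0.04 0.   0.11] shift cm [-20.89   9.66   8.17]
now loader mm [-131.1    1.7  231.6] F [ 0.8  0.2 -0.3] w 70.2
```

Go above the start point, descending only at the end, beyond the rack.

{"method": "move_arm", "body": {
  "plan": [
    [0, 0, 0, -4.2, 2, 0, 0.65],
    [0, 0, 0, -8.4, 4, 0, 0.65],
    [0, 0, 0, -12.6, 6, 0, 0.65],
    [0, 0, 0, -16.8, 8, 0, 0.65],
    [0, 0, 0, -20.9, 9.7, 2, 0.65]
  ]
}}

```text
time_s: 2.55
position: [0.5367, -0.1337, 0.2131]
tool_rot: [[-0.017, 1.0, 0.005], [1.0, 0.017, -0.002], [-0.002, 0.005, -1.0]]
ft_force: [0.7, -0.1, -0.1]
grip_width: 0.0703
gripper_force: 0.0
```

{"method": "move_arm", "body": {
  "plan": [
    [0, 0, 0, 0, 0, 3, 0.65],
    [0, 0, 0, 0, 0, 6.0, 0.65],
    [0, 0, 0, 0, 0, 8, 0.65],
    [0, 0, 0, 0, 0, 10, 0.65],
    [0, 0, 0, 0, 0, 10, 0.65]
  ]
}}

```text
time_s: 3.05
position: [0.5339, -0.1308, 0.1091]
tool_rot: [[-0.017, 1.0, -0.004], [1.0, 0.017, 0.002], [0.002, -0.004, -1.0]]
ft_force: [0.0, -0.5, 0.9]
grip_width: 0.0706
gripper_force: 0.0
```

```bash
python3 -c "
from h import *
go(-34,-207,90)
for n in ['top','wrist','scene']:
    p=env.get_image(n); cv2.imwrite(f'pics/{n}1.png',p['color'][:,:,::-1])
cv2.imwrite('pics/both.png',np.hstack([cv2.resize(cv2.imread('pics/scene1.png')[150:400,150:400],(400,400)),cv2.resize(cv2.imread('pics/wrist1.png'),(400,400))]))
"
```

```text
t 3.05 turn [-0.25 -0.13  0.29] shift cm [-0.26  0.07  1.91]
now loader mm [ -34.6 -204.4  109.1] F [ 0.  -0.5  0.9] w 70.6
```

View pics/both.png

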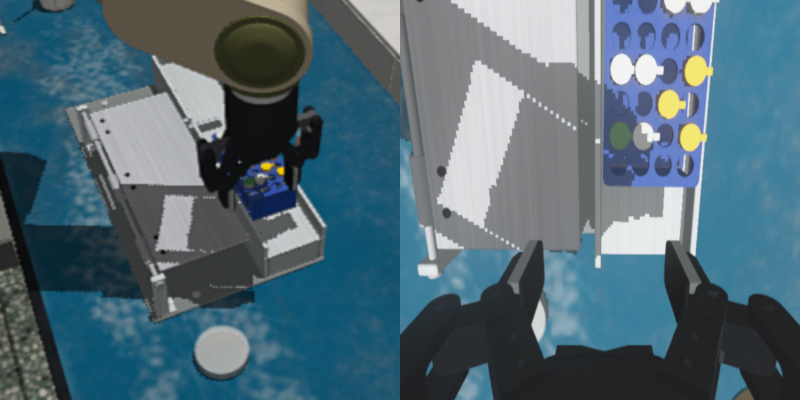

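Scene and wrist views show the left finger over the flap and the right finger over the empty chute behind the rack. Next I descend and find the flap by force.

{"method": "move_arm", "body": {
  "plan": [
    [-0.2, 0, 0.3, -0.1, 0, 1.2, 0.65],
    [-0.2, 0, 0.3, -0.1, 0, 2.4, 0.65],
    [-0.2, 0, 0.3, -0.1, 0, 3.3, 0.65],
    [-0.2, 0, 0.3, -0.1, 0, 3.5, 0.65],
    [-0.2, 0, 0.3, -0.1, 0, 3.6, 0.65]
  ]
}}

```text
time_s: 3.7
position: [0.5351, -0.1323, 0.0753]
tool_rot: [[-0.012, 1.0, 0.003], [1.0, 0.012, 0.0], [0.0, 0.003, -1.0]]
ft_force: [-0.3, -0.2, 0.1]
grip_width: 0.0706
gripper_force: 0.0
```

{"method": "move_arm", "body": {
  "plan": [
    [0, 0, 0, 0, 0, 0.2, 0.65],
    [0, 0, 0, 0, 0, 0.3, 0.65],
    [0, 0, 0, 0, 0, 0.4, 0.65],
    [0, 0, 0, 0, 0, 0.4, 0.65]
  ]
}}

```text
time_s: 4.1
position: [0.535, -0.1323, 0.0714]
tool_rot: [[-0.012, 1.0, 0.004], [1.0, 0.012, 0.0], [-0.0, 0.004, -1.0]]
ft_force: [-0.0, -0.1, 0.0]
grip_width: 0.0706
gripper_force: 0.0
```

{"method": "move_arm", "body": {
  "plan": [
    [0, 0, 0, 0, 0, 0.2, 0.65],
    [0, 0, 0, 0, 0, 0.3, 0.65],
    [0, 0, 0, 0, 0, 0.4, 0.65],
    [0, 0, 0, 0, 0, 0.4, 0.65]
  ]
}}

```text
time_s: 4.5
position: [0.535, -0.1322, 0.0672]
tool_rot: [[-0.012, 1.0, 0.003], [1.0, 0.012, 0.0], [0.0, 0.003, -1.0]]
ft_force: [0.2, -0.3, -0.1]
grip_width: 0.0704
gripper_force: 0.0
```

{"method": "move_arm", "body": {
  "plan": [
    [0, 0, 0, 0, 0, 0.2, 0.65],
    [0, 0, 0, 0, 0, 0.3, 0.65],
    [0, 0, 0, 0, 0, 0.3, 0.65]
  ]
}}

```text
time_s: 4.8
position: [0.535, -0.1322, 0.0643]
tool_rot: [[-0.012, 1.0, 0.003], [1.0, 0.012, 0.0], [0.0, 0.003, -1.0]]
ft_force: [-0.4, -0.2, 2.0]
grip_width: 0.0704
gripper_force: 0.9
```

{"method": "move_arm", "body": {
  "plan": [
    [0, 0, 0, 0, 0, 0.2, 0.65],
    [0, 0, 0, 0, 0, 0.3, 0.65],
    [0, 0, 0, 0, 0, 0.3, 0.65]
  ]
}}

```text
time_s: 5.1
position: [0.5351, -0.1323, 0.0613]
tool_rot: [[-0.012, 1.0, 0.004], [1.0, 0.012, 0.0], [-0.0, 0.004, -1.0]]
ft_force: [-0.8, 0.9, 2.7]
grip_width: 0.0702
gripper_force: 1.3
```

{"method": "move_arm", "body": {
  "plan": [
    [0, 0, 0, 0, 0, 0.3, 0.65],
    [0, 0, 0, 0, 0, 0.6, 0.65],
    [0, 0, 0, 0, 0, 0.9, 0.65],
    [0, 0, 0, 0, 0, 1.0, 0.65],
    [0, 0, 0, 0, 0, 1.0, 0.65]
  ]
}}

```text
time_s: 5.6
position: [0.5349, -0.1323, 0.0511]
tool_rot: [[-0.012, 1.0, 0.003], [1.0, 0.012, 0.0], [0.0, 0.003, -1.0]]
ft_force: [-3.0, -0.1, 3.9]
grip_width: 0.0707
gripper_force: 2.0
```

```bash
python3 -c "
from h import *
go(-34,-100,51)
for n in ['top','wrist','scene']:
    p=env.get_image(n); cv2.imwrite(f'pics/{n}2.png',p['color'][:,:,::-1])
cv2.imwrite('pics/both2.png',np.hstack([cv2.resize(cv2.imread('pics/top2.png')[220:380,130:400],(400,300)),cv2.resize(cv2.imread('pics/wrist2.png'),(400,300))]))
"
```

```text
t 5.6 turn [ 0.16 -0.01  0.01] shift cm [ 1.059e+01 -3.000e-02  1.000e-02]
now loader mm [ -33.7 -205.9   51.1] F [-3.  -0.1  3.9] w 70.7
```

View pics/both2.png

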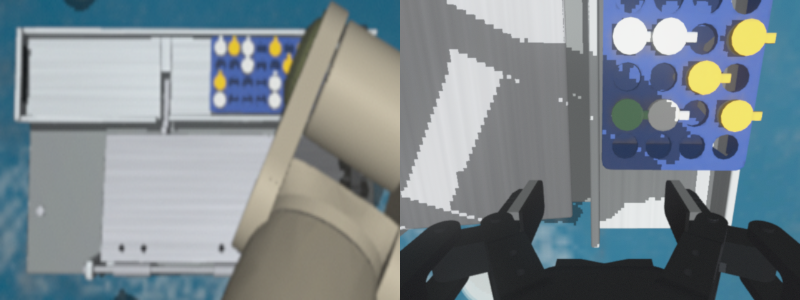

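{"method": "move_arm", "body": {
  "plan": [
    [0, 0, 0, 0.5, 0, 0, 0.65],
    [0, 0, 0, 1.0, 0, 0, 0.65],
    [0, 0, 0, 1.6, 0, 0, 0.65],
    [0, 0, 0, 2.2, 0, 0, 0.65],
    [0, 0, 0, 3.0, 0, 0, 0.65]
  ]
}}

```text
time_s: 6.25
position: [0.5351, -0.1021, 0.0516]
tool_rot: [[-0.012, 1.0, 0.005], [1.0, 0.012, -0.001], [-0.001, 0.005, -1.0]]
ft_force: [0.8, -5.2, 4.4]
grip_width: 0.0704
gripper_force: 3.1
```

{"method": "move_arm", "body": {
  "plan": [
    [0, 0, 0, 0.8, 0, 0, 0.65],
    [0, 0, 0, 1.6, 0, 0, 0.65],
    [0, 0, 0, 2.4, 0, 0, 0.65],
    [0, 0, 0, 3.2, 0, 0, 0.65],
    [0, 0, 0, 4.0, 0, 0, 0.65]
  ]
}}

```text
time_s: 6.75
position: [0.5345, -0.0618, 0.0516]
tool_rot: [[-0.012, 1.0, 0.004], [1.0, 0.012, -0.001], [-0.001, 0.004, -1.0]]
ft_force: [0.9, -4.9, 5.1]
grip_width: 0.0703
gripper_force: 3.0
```

```bash
python3 -c "
from h import *
go(-34,-100,51)
for n in ['top','wrist']:
    p=env.get_image(n); cv2.imwrite(f'pics/{n}3.png',p['color'][:,:,::-1])
cv2.imwrite('pics/both3.png',np.hstack([cv2.resize(cv2.imread('pics/top3.png')[220:380,130:400],(400,300)),cv2.resize(cv2.imread('pics/wrist3.png'),(400,300))]))
"
```

```text
t 6.75 turn [0.26 0.04 0.01] shift cm [ 3.54 -0.09  0.06]
now loader mm [ -33.1 -135.4   51.6] F [ 0.9 -4.9  5.1] w 70.3
```

View pics/both3.png

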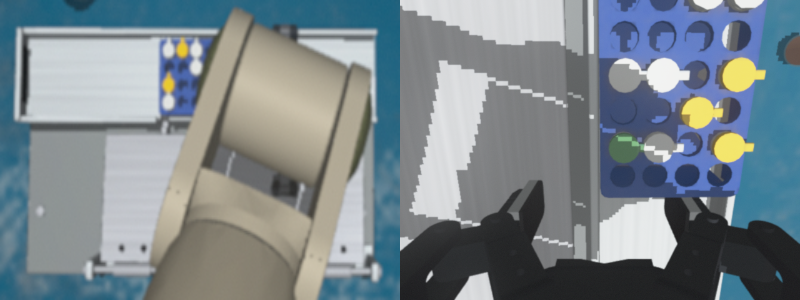

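The rack is moving straight and its front is at or over the lowered gate. I'll keep pushing.

{"method": "move_arm", "body": {
  "plan": [
    [0, 0, 0, 0.9, 0, 0, 0.65],
    [0, 0, 0, 1.8, 0, 0, 0.65],
    [0, 0, 0, 2.7, 0, 0, 0.65],
    [0, 0, 0, 3.6, 0, 0, 0.65],
    [0, 0, 0, 4.5, 0, 0, 0.65]
  ]
}}

```text
time_s: 7.35
position: [0.5337, -0.0167, 0.0514]
tool_rot: [[-0.012, 1.0, 0.004], [1.0, 0.012, -0.0], [-0.001, 0.004, -1.0]]
ft_force: [1.8, -3.9, 5.2]
grip_width: 0.0703
gripper_force: 2.9
```

{"method": "move_arm", "body": {
  "plan": [
    [0, 0, 0, 0.9, 0, 0, 0.65],
    [0, 0, 0, 1.8, 0, 0, 0.65],
    [0, 0, 0, 2.7, 0, 0, 0.65],
    [0, 0, 0, 3.6, 0, 0, 0.65],
    [0, 0, 0, 4.5, 0, 0, 0.65]
  ]
}}

```text
time_s: 7.85
position: [0.533, 0.0283, 0.0514]
tool_rot: [[-0.012, 1.0, 0.003], [1.0, 0.012, -0.0], [-0.001, 0.003, -1.0]]
ft_force: [0.9, -5.1, 6.4]
grip_width: 0.07
gripper_force: 3.0
```

{"method": "move_arm", "body": {
  "plan": [
    [0, 0, 0, 0.8, 0, 0, 0.65],
    [0, 0, 0, 1.6, 0, 0, 0.65],
    [0, 0, 0, 2.4, 0, 0, 0.65],
    [0, 0, 0, 3.0, 0, 0, 0.65],
    [0, 0, 0, 3.4, 0, 0, 0.65]
  ]
}}

```text
time_s: 8.35
position: [0.5324, 0.0623, 0.0514]
tool_rot: [[-0.013, 1.0, 0.003], [1.0, 0.013, -0.0], [-0.0, 0.003, -1.0]]
ft_force: [-0.0, -4.9, 6.0]
grip_width: 0.0704
gripper_force: 3.0
```

```bash
python3 -c "
from h import *
go(-34,2,51)
for n in ['top','wrist','scene']:
    p=env.get_image(n); cv2.imwrite(f'pics/{n}4.png',p['color'][:,:,::-1])
    if n!='wrist':
      for r in env.tip_of('rack',p)[:1]:
        X=onz(p,r['pixel'],.045)-O; print(n,r['conf'],X@u,X@v)
cv2.imwrite('pics/both4.png',np.hstack([cv2.resize(cv2.imread('pics/top4.png')[220:380,130:400],(400,300)),cv2.resize(cv2.imread('pics/wrist4.png'),(400,300))]))
"
```

```text
t 8.35 turn [0.18 0.02 0.03] shift cm [ 1.32 -0.03  0.04]
now loader mm [-33.7 -11.2  51.4] F [-0.  -4.9  6. ] w 70.4
scene 0.72 0.001123550871980177 0.06651117442482211
```

View pics/both4.png

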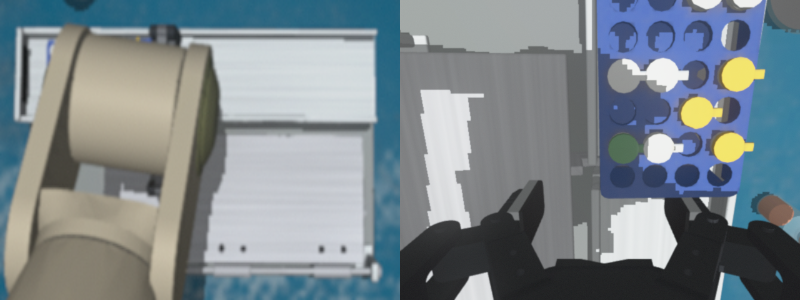

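{"method": "move_arm", "body": {
  "plan": [
    [0, 0, 0, 0.5, 0, 0, 0.65],
    [0, 0, 0, 1.0, 0, 0, 0.65],
    [0, 0, 0, 1.3, 0, 0, 0.65],
    [0, 0, 0, 1.5, 0, 0, 0.65],
    [0, 0, 0, 1.5, 0, 0, 0.65]
  ]
}}

```text
time_s: 9.1
position: [0.5324, 0.0771, 0.0513]
tool_rot: [[-0.013, 1.0, 0.003], [1.0, 0.013, 0.0], [0.0, 0.003, -1.0]]
ft_force: [-0.2, -0.6, 3.2]
grip_width: 0.0703
gripper_force: 2.1
```

```bash
python3 -c "
from h import *
go(-34,2,51)
for n in ['scene','wrist']:
    p=env.get_image(n); cv2.imwrite(f'pics/{n}5.png',p['color'][:,:,::-1])
    for r in env.tip_of('rack',p)[:1]:
        X=onz(p,r['pixel'],.045)-O; print(n,r['conf'],X@u,X@v)
    # gate line rear corner check: project loader (x, y=3) at bed for both
    print([proj(p,O+u*a/1e3+v*3/1e3+[0,0,.045]).round().tolist() for a in (-36,0,36)])
cv2.imwrite('pics/both5.png',np.hstack([cv2.resize(cv2.imread('pics/scene5.png')[150:350,180:380],(400,400)),cv2.resize(cv2.imread('pics/wrist5.png'),(400,400))]))
"
```

```text
t 9.1 turn [ 0.19 -0.02  0.02] shift cm [-0.15 -0.04  0.03]
now loader mm [-33.6   3.5  51.3] F [-0.2 -0.6  3.2] w 70.3
scene 0.6 -0.005483727199284304 0.07259269612420981
[[271.0, 231.0], [286.0, 226.0], [301.0, 222.0]]
wrist 0.69 -0.0028681298049099257 0.07786987407142114
[[320.0, 295.0], [410.0, 295.0], [500.0, 295.0]]
```

View pics/both5.png

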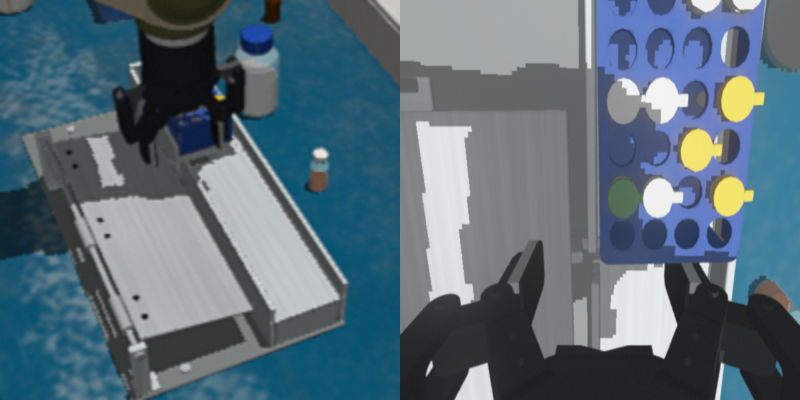

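Rack rear is at about +14 mm, past the gate. I'll back off 5 mm and then lift slowly.

{"method": "move_arm", "body": {
  "plan": [
    [0, 0, 0, -0.3, 0, 0, 0.65],
    [0, 0, 0, -0.5, 0, -0.1, 0.65],
    [0, 0, 0, -0.5, 0, -0.6, 0.65],
    [0, 0, 0, -0.5, 0, -1.2, 0.65],
    [0, 0, 0, -0.5, 0, -2.0, 0.65]
  ]
}}

```text
time_s: 9.8
position: [0.5321, 0.0716, 0.0716]
tool_rot: [[-0.012, 1.0, 0.002], [1.0, 0.012, -0.0], [-0.0, 0.002, -1.0]]
ft_force: [0.4, -0.3, -0.2]
grip_width: 0.0707
gripper_force: 0.0
```

{"method": "move_arm", "body": {
  "plan": [
    [0, 0, 0, 0, 0, -2, 0.65],
    [0, 0, 0, 0, 0, -5, 0.65],
    [0, 0, 0, 0, 0, -9, 0.65],
    [0, 0, 0, 0, 0, -13, 0.65],
    [0, 0, 0, 0, 0, -16, 0.65]
  ]
}}

```text
time_s: 10.3
position: [0.5317, 0.0716, 0.2341]
tool_rot: [[-0.012, 1.0, 0.005], [1.0, 0.012, -0.001], [-0.001, 0.005, -1.0]]
ft_force: [1.1, -0.2, 0.5]
grip_width: 0.0699
gripper_force: 0.0
```

{"method": "move_arm", "body": {
  "plan": [
    [0, 0, 0, -4, -1, 0, 0.65],
    [0, 0, 0, -8, -3, 0, 0.65],
    [0, 0, 0, -12, -5, 0, 0.65],
    [0, 0, 0, -16, -7, 0, 0.65],
    [0, 0, 0, -20, -9, 0, 0.65]
  ]
}}

```text
time_s: 10.8
position: [0.443, -0.1306, 0.2313]
tool_rot: [[-0.013, 1.0, 0.003], [1.0, 0.013, -0.0], [-0.0, 0.003, -1.0]]
ft_force: [0.9, 0.3, 0.5]
grip_width: 0.0704
gripper_force: 0.0
```

```bash
python3 -c "
from h import *
go(-34,2,51)
a=[]
for n in ['top','scene']:
    p=env.get_image(n); cv2.imwrite(f'pics/{n}6.png',p['color'][:,:,::-1])
    for r in env.tip_of('rack',p)[:1]:
        X=onz(p,r['pixel'],.045)-O; print(n,r['conf'],X@u,X@v)
cv2.imwrite('pics/both6.png',np.hstack([cv2.resize(cv2.imread('pics/top6.png')[220:380,130:290],(400,400)),cv2.resize(cv2.imread('pics/scene6.png')[160:340,180:360],(400,400))]))
"
```

```text
t 10.8 turn [0.17 0.01 0.03] shift cm [20.5   9.11 18.05]
now loader mm [-125.5 -203.   231.3] F [0.9 0.3 0.5] w 70.4
top 0.89 -0.008013281734330753 0.077472634735542
scene 0.85 0.005050342638515254 0.08216355496868646
```

View pics/both6.png

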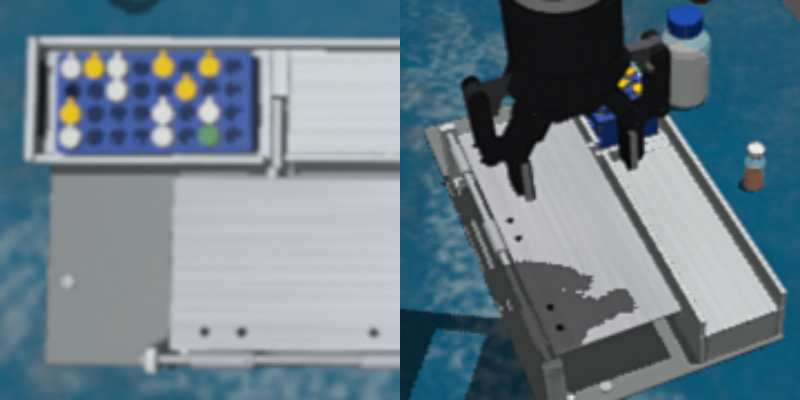

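The rack lies flat in the bay with its rear clear of the gate. The flap is level, the gate is up behind the rack, and the vial and bottle are undisturbed.

```bash
python3 -c "
from rig import env
print(env.close_job())"
```

```text
the job is handed in; nothing more can be done
None
```

The rack is in the bay, about 11 mm past the gate; the flap is back up with the gate standing behind the rack, and I handed the job in at about 11 s (no verdict was returned).

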